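Close the ball pots with their hex lock nuts

TASK

Close up the four ball pots for storage: pick out the four hexagonal lock nuts, one after another, and set each gently into the mouth of the pot of its own size (largest nut in largest pot, and so on down), lying flat on the seat inside the rim. Leave the two round collars where they are.

Things in the scene. Friction and masses are not known exactly. Their poses are not given: they have to be found in the camera images.
- nut_xl: The largest hexagonal lock nut: plain steel, solid (the dark round bore on its top is shallow), 64 mm across flats, 74 mm across corners, 30 mm high, about 500 g, standing flat and loose on the bench. Origin: centre of its underside; z up. Two flats face its own +y and -y, the others follow every 60 degrees.
- nut_l: The second largest hexagonal lock nut: plain steel, solid (the dark round bore on its top is shallow), 52 mm across flats, 60 mm across corners, 28 mm high, about 340 g, standing flat and loose on the bench. Origin: centre of its underside; z up. Two flats face its own +y and -y, the others follow every 60 degrees.
- nut_m: The second smallest hexagonal lock nut: plain steel, solid (the dark round bore on its top is shallow), 40 mm across flats, 46 mm across corners, 26 mm high, about 190 g, standing flat and loose on the bench. Origin: centre of its underside; z up. Two flats face its own +y and -y, the others follow every 60 degrees.
- nut_s: The smallest hexagonal lock nut: plain steel, solid (the dark round bore on its top is shallow), 28 mm across flats, 32 mm across corners, 24 mm high, about 90 g, standing flat and loose on the bench. Origin: centre of its underside; z up. Two flats face its own +y and -y, the others follow every 60 degrees.
- pot_xl: The largest ball pot: a round dark-steel cup that stands fast on the bench, 96 mm outer diameter, 36 mm high to its rim, with a round mouth 88 mm wide and 10 mm deep: its flat seat lies 26 mm above the bench, with the tops of three test balls showing in the middle. Takes the largest nut with 7 mm to spare all round. Origin: centre of its underside (bench level); z up.
- pot_l: The second largest ball pot: a round dark-steel cup that stands fast on the bench, 82 mm outer diameter, 36 mm high to its rim, with a round mouth 74 mm wide and 10 mm deep: its flat seat lies 26 mm above the bench, with the tops of three test balls showing in the middle. Takes the second largest nut with 7 mm to spare all round. Origin: centre of its underside (bench level); z up.
- pot_m: The second smallest ball pot: a round dark-steel cup that stands fast on the bench, 68 mm outer diameter, 36 mm high to its rim, with a round mouth 60 mm wide and 10 mm deep: its flat seat lies 26 mm above the bench, with the tops of three test balls showing in the middle. Takes the second smallest nut with 7 mm to spare all round. Origin: centre of its underside (bench level); z up.
- pot_s: The smallest ball pot: a round dark-steel cup that stands fast on the bench, 54 mm outer diameter, 36 mm high to its rim, with a round mouth 46 mm wide and 10 mm deep: its flat seat lies 26 mm above the bench, with the tops of three test balls showing in the middle. Takes the smallest nut with 7 mm to spare all round. Origin: centre of its underside (bench level); z up.
- collar_big: A round steel collar: a low open ring, 60 mm outer diameter, 42 mm bore, 18 mm high, loose on the bench; same steel as the nuts, but round, not hexagonal. Not part of the job. Origin: centre of its underside; z up.
- collar_small: A round steel collar: a low open ring, 42 mm outer diameter, 29 mm bore, 18 mm high, loose on the bench; same steel as the nuts, but round, not hexagonal. Not part of the job. Origin: centre of its underside; z up.

How it is judged:
By the outcome, as a careful person would: the job done as asked, in the order asked, and still so for the second after the job is handed in, with the robot touching nothing.
It also fails if it takes over 106 s, if anything falls off the work surface, if the arm or the gripper's body presses on something with over 40 N, if the wrist force passes 120 N, or if a joint passes its speed limit or range.

ROBOT

A 7-joint arm with a two-finger parallel gripper is mounted at the origin on the work surface. World frame = base frame: x ahead of the robot, y to its left, z up, the work surface at z = 0. Lengths are in m, angles in rad, forces in N, time in s.
With the tool pointing down it reaches from about 0.4 to 0.85 m from the base axis. Payload 10.4 kg.
Tool frame: the origin (TCP) lies on the centre line of the jaws, within the pads' length; the fingertips stand 17 mm ahead of it and the grasp point (between the pads) lies 2 mm behind it; z points along the fingers, y is the line along which they close (so a half turn about z gives the same grasp; the last joint's range is limited). The gripper opens to 85 mm and grips with 20 to 120 N. Pads are 22 mm wide; open, the fingers measure 114 mm over their backs; the gripper's body (76 mm by 85 mm) begins 54 mm behind the grasp point. The pads swing forward as they close: fully open they stand 13 mm farther back than shut.
Start: joints at [-1.254, 0.332, -0.065, 1.46, 0.022, 1.35, -0.088], TCP at [0.208, 0.589, 0.248] pointing down, gripper open.
Joint ranges: [-2.6, 2.6], [-0.5, 2.12], [-1.47, 1.34], [0.16, 2.42], [-1.27, 4.41], [0.06, 2.06], [-2.6, 2.6]. Speed limits (rad/s): [2.22, 2.22, 2.79, 2.79, 3.14, 3.14, 3.14].

INTERFACE

Orientations are given as a unit quaternion [x, y, z, w].
In Python, from workcell import get_obs, optics, job gives the robot as it stands. The module is installed in compiled form; this text tells all that it offers.
- The arm moves only by the tool send_rows, never from a script. Its argument "plan" is a list that holds one entry, the list of rows, each a list of 7 numbers: the turn, a rotation vector about the tool's x, y, z in units of 1.5 rad (1.0 is 1.5 rad), then the shift along the tool's x, y, z in units of 20 cm (1.0 is 20 cm), then the opening, from 0 (shut) to 1 (fully open). A call has 1 to 20 rows; each row shifts and turns the commanded pose from where the row before left it, along the tool's axes as they then stand; what a row does not reach is not made up. A row lasts 1/12 s, in which the tool goes at most 41.7 mm and 7.16 degrees, less where a joint would pass 70% of its speed; a pose out of reach is approached as far as the arm can. A call with a number of a shift or a turn outside -1 to 1 is refused whole. A call with a gripper value outside its range is refused whole. The fingers move at their own pace and stop on an object; "squeeze" is the grip in N (left out, the last holds). Time passes only in rows, so rows that do not move let the fingers close. It gives the time, the measured TCP pose, the force, the opening and the grip force at its end, in the units of the state.
- get_obs(): the state, without advancing time (a new reading comes with each control period).
- optics.camera(name): name is "scene" or "top"; returns the picture (384x512x3 uint8, red, green, blue); there is no depth.
- optics.get_calibration(name): a dict with "intrinsics" (3x3 intrinsics, pixels), "distortion" ([k1, k2, p1, p2, k3] as OpenCV has them; the pictures are not rectified), "world_from_camera" (4x4, takes a point from camera to world coordinates). Camera axes: x right, y up, looking along -z (the intrinsics and any distortion apply to the point x, -y, -z); pixel columns grow to the right and rows downward; lengths in m; the calibration is good to about 2 mm. A picture is of the moment at which its call begins. get_calibration takes no time and is no camera call.
- job.hand_in(): hands the job in; it is judged then, once.
The state is a dict: "clock": time; "joint_pos": joint angles; "joint_velocities": joint speeds; "tau": joint torques, N m; "position": TCP position; "ee_rot": TCP orientation; "ft_force": force on the tool from outside, world axes, zero at the start; "torque": the same for the moment, N m; "grip_width": opening from 0.0 (shut) to 1.0 (fully open); "grasp_force": force on a finger pad.
Only numpy, scipy, OpenCV 4.12 (cv2) and the standard library are available. Lean on these libraries where they do the work, as an engineer would, in place of code of your own. Each camera call takes 0.05 s, during which the arm holds its last target. There are 200 camera calls.

## Working session

There is one attempt and no reset: what is moved stays moved. The work goes in short steps, Python scripts to look and compute and a tool call to move; the robot and the scene stay as the last step left them, time stands still between calls to the robot, and variables do not carry over. Pictures are saved under pics/ and viewed, at most 14 in all, crops included, and the job is handed in when it is done.

Besides the shell and the picture viewer there is one more tool, called after ">>>" as name(argument=value, ...), one argument or row to a line, values as JSON. send_rows: Moves the arm, as the interface text tells. Its arguments: {"type":"object","properties":{"plan":{"type":"array"},"squeeze":{"type":"number"}},"required":["plan"]}

```bash
mkdir -p pics; python3 - <<'E'
from workcell import get_obs, optics
import cv2,numpy as np
print(get_obs())
for n in("scene","top"):
    c=optics.get_calibration(n);print(n,{k:np.round(v,4).tolist() for k,v in c.items()})
    cv2.imwrite(f"pics/{n}0.png",optics.camera(n)[:,:,::-1])
E
```

```text
{'clock': 0.0, 'joint_pos': array([-1.25359632,  0.33287457, -0.06470469,  1.46094376,  0.02156813,
        1.34990941, -0.08848682]), 'joint_velocities': array([ 0.00063306, -0.00022984, -0.00144485, -0.00043802,  0.00148574,
        0.00047563, -0.00021808]), 'tau': array([-5.77367809e-04, -6.25444365e+01,  4.89124004e-02, -3.91603160e+01,
        1.62517279e-02,  9.86047875e-03,  1.86343954e-05]), 'position': array([0.20818491, 0.58892955, 0.24751307]), 'ee_rot': array([ 1.69068152e-01,  9.85604099e-01, -7.12963765e-04, -1.04616573e-04]), 'ft_force': array([ 0.43867909, -0.30037103,  0.38025935]), 'torque': array([ 0.01972985, -0.01214717,  0.02556277]), 'grasp_force': 0.0, 'grip_width': 0.999150497313332}
scene {'intrinsics': [[349.0298, 0.0, 255.6706], [0.0, 349.0298, 193.7709], [0.0, 0.0, 1.0]], 'distortion': [0.0038, 0.0, 0.0, 0.0, 0.0], 'world_from_camera': [[-0.6692, -0.5329, 0.5179, 0.97], [0.7431, -0.4725, 0.4739, 0.4333], [-0.0079, 0.702, 0.7121, 0.6811], [0.0, 0.0, 0.0, 1.0]]}
top {'intrinsics': [[353.3425, 0.0, 247.4599], [0.0, 353.3425, 196.5112], [0.0, 0.0, 1.0]], 'distortion': [-0.003, 0.0, 0.0, 0.0, 0.0], 'world_from_camera': [[0.0213, 0.9813, -0.1914, 0.3136], [-0.9995, 0.0163, -0.0279, -0.0096], [-0.0243, 0.1919, 0.9811, 0.9858], [0.0, 0.0, 0.0, 1.0]]}
```

View pics/top0.png

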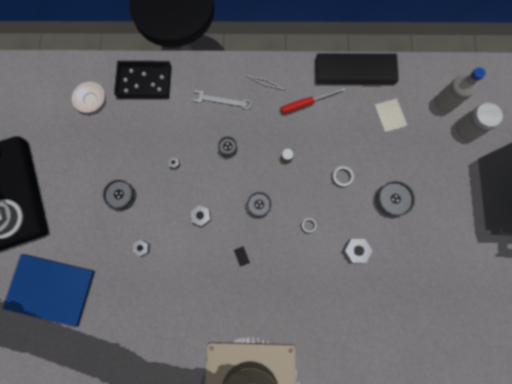

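View pics/scene0.png

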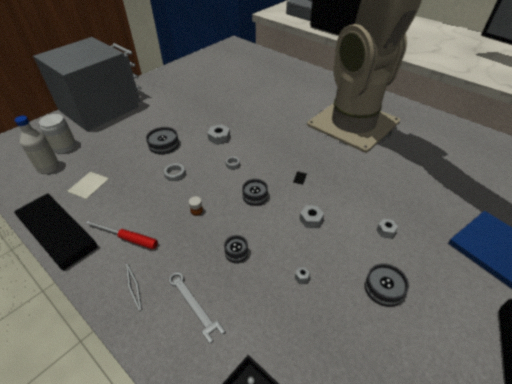

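Top: nuts near (358,251) XL, (200,216), (140,248) and (174,163). Pots near (395,199), (119,195), (259,205) and (228,146). Collars at (343,176) and (309,226). Scene: the same things, with nuts at (219,134), (312,216), (388,228) and (302,275), and pots at (163,140), (386,284), (256,191) and (236,248).

```bash
python3 - <<'E'
import cv2,numpy as np
P={"top":[(358,251),(200,216),(140,248),(174,163),(395,199),(119,195),(259,205),(228,146)],
"scene":[(219,134),(312,216),(388,228),(302,275),(163,140),(386,284),(256,191),(236,248)]}
R=[]
for n in P:
    im=cv2.imread(f"pics/{n}0.png")
    C=[cv2.resize(im[v-24:v+24,u-24:u+24],(192,192),interpolation=cv2.INTER_CUBIC) for u,v in P[n]]
    R+=[np.hstack(C[:4]),np.hstack(C[4:])]
R=np.vstack([np.hstack(R[:2]),np.hstack(R[2:])])
cv2.imwrite("pics/crops.png",cv2.resize(R,(800,200)) if 0 else np.vstack([np.hstack([R[:192,:768]]),R[:192,768:],R[192:,768:]]))
E
```

```text
(no output)
```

View pics/crops.png

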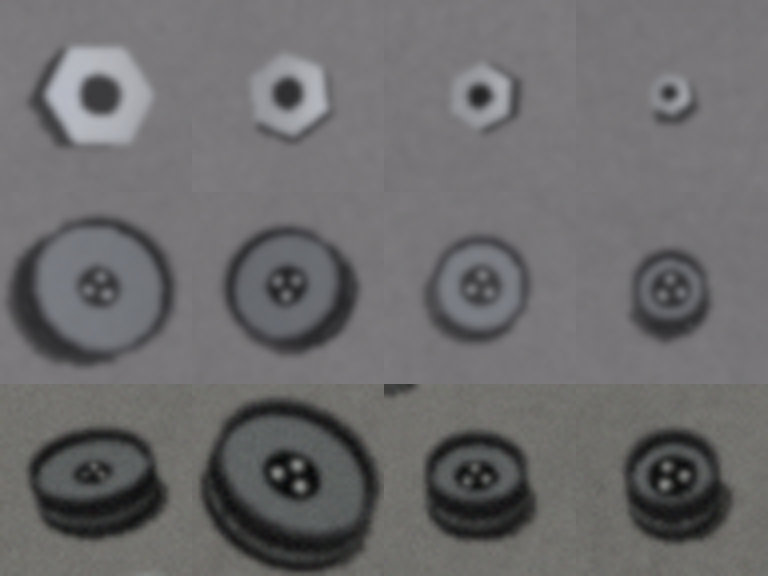

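Crops: nut tops show a dark central bore. Pots show a grey seat with a dark central disc holding three balls. I will triangulate the bore and disc centres.

```bash
cat > vis.py <<'E'
import cv2,numpy as np
from workcell import optics
def ray(n,uv):
    c=optics.get_calibration(n);T=np.array(c["world_from_camera"])
    p=cv2.undistortPoints(np.array(uv,float).reshape(-1,1,2),np.array(c["intrinsics"]),np.array(c["distortion"])).reshape(-1,2)
    d=np.c_[p[:,0],-p[:,1],-np.ones(len(p))]@T[:3,:3].T
    return T[:3,3],d
def plane(n,uv,z):
    o,d=ray(n,uv);return o+d*((z-o[2])/d[:,2])[:,None]
def tri(a,b):
    oa,da=ray("top",a);ob,db=ray("scene",b);da,db=da[0],db[0]
    s=np.linalg.lstsq(np.c_[da,-db],ob-oa,rcond=None)[0]
    A,B=oa+s[0]*da,ob+s[1]*db
    return (A+B)/2,np.linalg.norm(A-B)
S=4
def patch(im,uv,r=26):
    u,v=map(int,uv);g=cv2.cvtColor(im,cv2.COLOR_RGB2GRAY)[v-r:v+r,u-r:u+r]
    return cv2.resize(g,None,fx=S,fy=S,interpolation=cv2.INTER_CUBIC),np.array([u-r,v-r])
def back(c,off): return (c.reshape(-1,2)+.5)/S-.5+off
def blob(mask,r=26,maxd=24):
    """contour with centroid nearest to patch centre"""
    cs,_=cv2.findContours(mask.astype(np.uint8),cv2.RETR_LIST,cv2.CHAIN_APPROX_NONE)
    best=None
    for c in cs:
        m=cv2.moments(c)
        if m["m00"]<60: continue
        ce=np.array([m["m10"],m["m01"]])/m["m00"];d=np.linalg.norm(ce-r*S)
        if d<maxd and(best is None or m["m00"]<best[0]): best=(m["m00"],c,ce)
    return best
def yaw6(xy):
    """flat-normal direction mod 60 deg, from 6th harmonic of the radius"""
    q=xy-xy.mean(0);m=cv2.moments(xy.astype(np.float32).reshape(-1,1,2))
    q=xy-np.array([m["m10"],m["m01"]])/m["m00"]
    th=np.arctan2(q[:,1],q[:,0]);r=np.hypot(*q.T)
    g=np.linspace(-np.pi,np.pi,360,False);o=np.argsort(th)
    rr=np.interp(g,th[o],r[o],period=2*np.pi);h=(rr*np.exp(-6j*g)).mean()
    return np.degrees(-np.angle(h)/6)+30,abs(h)*1e3,2*rr.mean()*1e3
E
python3 - <<'E'
from vis import *
P={"top":[(358,251),(200,216),(140,248),(174,163),(395,199),(119,195),(259,205),(228,146)],
"scene":[(219,134),(312,213),(388,226),(302,272),(162,138),(386,282),(255,190),(236,247)]}
im={n:cv2.imread(f"pics/{n}0.png")[:,:,::-1].copy() for n in P}
for i in range(8):
    C={}
    for n in P:
        g,off=patch(im[n],P[n][i]);k=104;cg=g[k-40:k+40,k-40:k+40]
        if i<4: t=(int(cg.min())+int(np.percentile(cg,98)))/2
        else: t=np.median(cg)*.8
        b=blob(g<t,maxd=30)
        C[n]=back(b[2],off)[0];
        if n=="top":ar=b[0]/16
        if n=="top" and i<4:
            hi=np.percentile(g,99.5);bg=np.median(g)
            cs,_=cv2.findContours((g>(bg+np.percentile(cg,97))/2).astype(np.uint8),cv2.RETR_EXTERNAL,cv2.CHAIN_APPROX_NONE)
            oc=back(max(cs,key=cv2.contourArea),off)
    p,e=tri(C["top"],C["scene"])
    print(i,np.round(p*1e3,1),"gap %.1f"%(e*1e3),C["top"].round(1),C["scene"].round(1),round(ar,1),end=" ")
    if i<4:
        xy=plane("top",oc,p[2])[:,:2];m=cv2.minEnclosingCircle(xy.astype(np.float32))
        print("yaw %.1f amp %.1f dia %.1f"%yaw6(xy),"ctr",np.round(np.array(m[0])*1e3,1),round(m[1]*2e3,1))
    else:
        g,off=patch(im["top"],P["top"][i]); k=g[104-40:104+40,104-40:104+40]
        # seat region (grey) connected around centre
        t=np.median(k)*.8
        b=blob(g>t,maxd=30); cs,_=cv2.findContours((g>t).astype(np.uint8),cv2.RETR_CCOMP,cv2.CHAIN_APPROX_NONE)
        best=min((c for c in cs if 20*16<cv2.contourArea(c)<60*60*16*.6),key=lambda c:abs(np.linalg.norm(np.array(cv2.minEnclosingCircle(c)[0])-104)-0) - cv2.contourArea(c)/1e3)
        xy=plane("top",back(best,off),p[2])[:,:2]; (c,r)=cv2.minEnclosingCircle(xy.astype(np.float32)); print("seat dia",round(2e3*r,1),np.round(np.array(c)*1e3,1))
E
```

```text
0 [ 360.4 -282.8   27.7] gap 2.7 [358.6 250.2] [218.1 129.9] 76.8 yaw 1.0 amp 0.8 dia 63.4 ctr [ 359.7 -280.9] 68.9
1 [447.9 147.5  26.6] gap 3.2 [199.4 214.9] [311.9 212.2] 46.9 yaw 40.5 amp 0.3 dia 41.6 ctr [447.1 145.7] 51.2
2 [355.6 307.2  24.1] gap 2.9 [139.4 247.5] [388.2 224.4] 24.9 yaw 29.4 amp 0.4 dia 36.8 ctr [355.2 307.2] 40.1
3 [599.6 231.3  23. ] gap 3.2 [172.8 161.7] [302.4 271.8] 9.0 yaw 36.7 amp 0.2 dia 26.0 ctr [598.6 231.7] 28.1
4 [ 504.1 -380.9   35.5] gap 10.6 [395.8 195.7] [164.8 136.6] 4.0 seat dia 117.5 [ 497.9 -378.7]
5 [503.8 374.4  31. ] gap 7.2 [120.7 192.5] [387.8 279.8] 4.2 seat dia 97.2 [498.1 375.5]
6 [481.6 -14.7  25.1] gap 3.4 [258.6 204. ] [254.7 189.4] 44.1 seat dia 61.6 [479.4 -13.6]
7 [664.   78.8  42.7] gap 0.8 [226.7 138.2] [231.5 246.3] 12.4 seat dia 26.0 [641.2  77. ]
```

```bash
python3 - <<'E'
from vis import *
P={"top":[(358,250),(199,215),(139,247),(173,162),(395,199),(119,195),(259,204),(228,146)],
"scene":[(219,134),(312,213),(388,226),(302,272),(163,138),(386,282),(255,190),(236,247)]}
im={n:cv2.imread(f"pics/{n}0.png")[:,:,::-1].copy() for n in P}
for i in range(4):
    g,off=patch(im["top"],P["top"][i]);bg=np.median(g);hi=np.percentile(g[64:144,64:144],90);print(i,bg,hi)
    for f in(.2,.35,.5,.65):
        cs,_=cv2.findContours((g>bg+f*(hi-bg)).astype(np.uint8),cv2.RETR_EXTERNAL,cv2.CHAIN_APPROX_NONE)
        h=cv2.convexHull(max(cs,key=cv2.contourArea));xy=plane("top",back(h,off),[.0295,.0275,.0255,.0235][i])[:,:2]
        # dense resample of the hull polygon
        q=np.vstack([np.linspace(xy[j],xy[(j+1)%len(xy)],20,False) for j in range(len(xy))])
        m=cv2.moments((q*1e3).astype(np.float32).reshape(-1,1,2))
        print("  %.2f yaw %.1f amp %.2f dia %.1f"%((f,)+yaw6(q)),"ctr",round(m["m10"]/m["m00"],1),round(m["m01"]/m["m00"],1))
for i in range(4,8):
    C={}
    for n in P:
        g,off=patch(im[n],P[n][i]);cg=g[74:134,74:134];t=np.percentile(cg,60)*.78
        mk=(g<t).astype(np.uint8);
        cs,_=cv2.findContours(mk,cv2.RETR_EXTERNAL if 0 else cv2.RETR_LIST,cv2.CHAIN_APPROX_NONE)
        L=[]
        for c in cs:
            (x,y),r=cv2.minEnclosingCircle(c);a=cv2.contourArea(c)/16
            if np.hypot(x-104,y-104)<40: L.append((round(a,1),c))
        L.sort(key=lambda k:k[0]); s=[k for k in L if k[0]<120]
        m=cv2.moments(s[-1][1]);C[n]=back(np.array([m["m10"],m["m01"]])/m["m00"],off)[0]
        ar=[k[0] for k in L][-4:]
        print("  ",n,C[n].round(1),ar,end="")
        if n=="top":
            big=[k for k in L if 250<k[0]]
            if big:
              for a,c in big: print(" in-dia",np.round(2*np.sqrt(a/np.pi)/353.3*.955*1e3,1),end="")
    p,e=tri(C["top"],C["scene"]);print("\n",i,np.round(p*1e3,1),"gap %.1f"%(e*1e3))
E
```

```text
0 121.0 185.0
  0.20 yaw 0.7 amp 0.84 dia 67.8 ctr 359.7 -281.6
  0.35 yaw 0.9 amp 0.81 dia 65.8 ctr 359.7 -281.1
  0.50 yaw 1.1 amp 0.78 dia 63.7 ctr 359.6 -280.7
  0.65 yaw 1.2 amp 0.74 dia 61.6 ctr 359.8 -280.2
1 121.0 171.0
  0.20 yaw 39.0 amp 0.60 dia 53.7 ctr 447.7 147.5
  0.35 yaw 39.4 amp 0.56 dia 51.8 ctr 447.4 147.1
  0.50 yaw 39.2 amp 0.47 dia 49.2 ctr 447.1 146.4
  0.65 yaw 46.0 amp 0.13 dia 42.6 ctr 446.9 142.2
2 120.0 153.0
  0.20 yaw 28.4 amp 0.48 dia 42.4 ctr 355.5 308.4
  0.35 yaw 29.0 amp 0.44 dia 40.8 ctr 355.5 307.8
  0.50 yaw 29.4 amp 0.43 dia 39.2 ctr 355.3 307.5
  0.65 yaw 29.3 amp 0.38 dia 37.6 ctr 355.3 307.0
3 118.0 132.0
  0.20 yaw 41.4 amp 0.25 dia 31.9 ctr 600.1 232.9
  0.35 yaw 41.5 amp 0.18 dia 30.4 ctr 599.7 232.5
  0.50 yaw 41.6 amp 0.15 dia 28.9 ctr 599.2 232.1
  0.65 yaw 41.7 amp 0.15 dia 28.0 ctr 599.0 231.8
   top [395.5 198.2] [5.3, 7.1, 73.1, 412.8] in-dia 62.0   scene [161.4 137.9] [36.2, 290.0, 724.7]
 4 [ 504.4 -390.3   23.5] gap 3.1
   top [118.2 193.9] [5.3, 5.8, 81.4, 276.2] in-dia 50.7   scene [387.9 279.7] [11.6, 132.1, 805.1, 1412.3]
 5 [501.2 377.5  30.9] gap 0.3
   top [258.7 204. ] [6.2, 74.9, 360.1, 536.8] in-dia 57.9 in-dia 70.7   scene [255.  189.6] [5.3, 47.2, 237.9, 564.2]
 6 [481.4 -14.6  24.4] gap 2.3
   top [227.4 154.1] [18.3, 24.3, 68.8]   scene [236.4 246.6] [10.0, 56.4, 65.9, 184.8]
 7 [634.6  73.2   4.6] gap 15.6
```

```bash
python3 - <<'E'
from vis import *
P={"top":[(119,194),(227,146),(395,198)],"scene":[(387,280),(236,247),(161,138)]}
im={n:cv2.imread(f"pics/{n}0.png")[:,:,::-1].copy() for n in P}
for i in range(3):
    C={}
    for n in P:
        g,off=patch(im[n],P[n][i])
        for t in range(60,130,3):
            cs,_=cv2.findContours((g<t).astype(np.uint8),cv2.RETR_LIST,cv2.CHAIN_APPROX_NONE)
            L=[(round(cv2.contourArea(c)/16,1),back(np.array(cv2.minEnclosingCircle(c)[0]),off)[0].round(1),cv2.moments(c)) for c in cs if np.hypot(*(np.array(cv2.minEnclosingCircle(c)[0])-104))<14]
            L=[l for l in L if 30<l[0]<160]
            if L: l=max(L,key=lambda k:k[0]);m=l[2];C[n]=back(np.array([m["m10"],m["m01"]])/m["m00"],off)[0];A=(t,l[0])
        print(n,C[n].round(1),A)
    p,e=tri(C["top"],C["scene"]);print(i,np.round(p*1e3,1),"gap %.1f"%(e*1e3), plane("top",C["top"],.025).round(4))
E
```

```text
top [123.6 192.7] (108, 102.9)
scene [386.6 282.4] (78, 155.8)
0 [504.8 372.6  20.1] gap 11.5 [[0.5061 0.3652 0.025 ]]
top [227.1 145.7] (99, 149.6)
scene [234.9 244.1] (81, 53.2)
1 [647.6  76.1  31.1] gap 5.8 [[0.6478 0.0789 0.025 ]]
top [395.5 198.2] (117, 136.2)
scene [161.7 137.7] (90, 71.2)
2 [ 503.9 -389.7   24.4] gap 2.5 [[ 0.5029 -0.3884  0.025 ]]
```

```bash
python3 - <<'E'
from vis import *
for a,b in [((118.3,194),(386.6,282.4)),((227.2,146.0),(236.4,246.7))]:
    p,e=tri(a,b);print(np.round(p*1e3,1),"gap %.1f"%(e*1e3),plane("top",a,.025).round(4),plane("scene",b,.025).round(4))
E
```

```text
[503.  378.9  23.9] gap 2.8 [[0.5022 0.3798 0.025 ]] [[0.5046 0.3779 0.025 ]]
[648.   78.1  23.9] gap 1.9 [[0.647  0.0787 0.025 ]] [[0.6491 0.0778 0.025 ]]
```

```bash
cat > go.py <<'E'
import sys,numpy as np
from workcell import get_obs
from scipy.spatial.transform import Rotation as R
# usage: go.py yaw  x,y,z ...   : tool-unit deltas for successive waypoints, at tool-y yaw
s=get_obs();q=R.from_quat(s["ee_rot"]);p=s["position"];ty=q.apply([0,1,0])
cy=np.degrees(np.arctan2(ty[1],ty[0]));a=sys.argv[1]
print("t %.2f"%s["clock"],"pos",(p*1e3).round(1),"yaw %.1f tilt %.2f"%(cy,np.degrees(np.arccos(-q.apply([0,0,1])[2]))),"F",s["ft_force"].round(1),"w %.3f g %.1f"%(s["grip_width"],s["grasp_force"]),"q",s["joint_pos"].round(2))
y=cy if a=="=" else float(a);c,d=np.cos(np.radians(y)),np.sin(np.radians(y))
print("turn z units %.4f (%.1f deg)"%(np.radians(cy-y)/1.5,cy-y))
for w in sys.argv[2:]:
    t=np.array(list(map(float,w.split(","))))/1e3;v=t-p
    print(w,"dx %.4f dy %.4f dz %.4f"%((-d*v[0]+c*v[1])/.2,(c*v[0]+d*v[1])/.2,-v[2]/.2),"dist mm %.0f"%(np.linalg.norm(v)*1e3));p=t
E
python3 go.py 1 430,150,200 360.2,-282.5,130
```

```text
t 0.10 pos [208.2 589.  247.6] yaw 70.5 tilt 0.07 F [ 0.2  0.6 -0.2] w 0.998 g 0.0 q [-1.25  0.33 -0.06  1.46  0.02  1.35 -0.09]
turn z units 0.8091 (69.5 deg)
430,150,200 dx -2.2139 dy 1.0705 dz 0.2381 dist mm 494
360.2,-282.5,130 dx -2.1561 dy -0.3867 dz 0.3500 dist mm 444
```

>>> send_rows(
  plan=[
    [[0,0,0.067,0,0,0,1],[0,0,0.067,0,0,0,1],[0,0,0.067,0,0,0,1],[0,0,0.067,0,0,0,1],[0,0,0.067,0,0,0,1],[0,0,0.067,0,0,0,1],[0,0,0.067,0,0,0,1],[0,0,0.067,0,0,0,1],[0,0,0.067,0,0,0,1],[0,0,0.067,0,0,0,1],[0,0,0.067,0,0,0,1],[0,0,0.067,0,0,0,1]],
  ],
  squeeze=60,
)

```text
clock: 1.1
position: [0.2083, 0.5891, 0.2479]
ee_rot: [0.7, 0.714, -0.0, 0.0]
ft_force: [-0.5, -0.1, 0.0]
grip_width: 0.999
grasp_force: 0.0
```

```bash
python3 go.py = 430,150,200 360.2,-282.5,130
```

```text
t 1.10 pos [208.3 589.1 247.9] yaw 1.1 tilt 0.04 F [-0.5 -0.1  0. ] w 0.999 g 0.0 q [-1.38  0.33  0.1   1.47 -0.03  1.35 -1.26]
turn z units 0.0000 (0.0 deg)
430,150,200 dx -2.2171 dy 1.0645 dz 0.2393 dist mm 494
360.2,-282.5,130 dx -2.1551 dy -0.3923 dz 0.3500 dist mm 444
```

>>> send_rows(
  plan=[
    [[0,0,0,-0.1386,0.0665,0.015,1],[0,0,0,-0.1386,0.0665,0.015,1],[0,0,0,-0.1386,0.0665,0.015,1],[0,0,0,-0.1386,0.0665,0.015,1],[0,0,0,-0.1386,0.0665,0.015,1],[0,0,0,-0.1386,0.0665,0.015,1],[0,0,0,-0.1386,0.0665,0.015,1],[0,0,0,-0.1386,0.0665,0.015,1],[0,0,0,-0.1386,0.0665,0.015,1],[0,0,0,-0.1386,0.0665,0.015,1],[0,0,0,-0.1386,0.0665,0.015,1],[0,0,0,-0.1386,0.0665,0.015,1],[0,0,0,-0.1386,0.0665,0.015,1],[0,0,0,-0.1386,0.0665,0.015,1],[0,0,0,-0.1386,0.0665,0.015,1],[0,0,0,-0.1386,0.0665,0.015,1],[0,0,0,-0.1437,-0.0262,0.0233,1],[0,0,0,-0.1437,-0.0262,0.0233,1],[0,0,0,-0.1437,-0.0262,0.0233,1],[0,0,0,-0.1437,-0.0262,0.0233,1]],
  ],
)

```text
clock: 2.77
position: [0.4134, 0.0344, 0.1812]
ee_rot: [0.698, 0.716, -0.0, -0.0]
ft_force: [0.2, -1.0, 0.3]
grip_width: 1.0
grasp_force: 0.0
```

>>> send_rows(
  plan=[
    [[0,0,0,-0.1437,-0.0262,0.0233,1],[0,0,0,-0.1437,-0.0262,0.0233,1],[0,0,0,-0.1437,-0.0262,0.0233,1],[0,0,0,-0.1437,-0.0262,0.0233,1],[0,0,0,-0.1437,-0.0262,0.0233,1],[0,0,0,-0.1437,-0.0262,0.0233,1],[0,0,0,-0.1437,-0.0262,0.0233,1],[0,0,0,-0.1437,-0.0262,0.0233,1],[0,0,0,-0.1437,-0.0262,0.0233,1],[0,0,0,-0.1437,-0.0262,0.0233,1],[0,0,0,-0.1437,-0.0262,0.0233,1],[0,0,0,0,0,0,1],[0,0,0,0,0,0,1]],
  ],
)

```text
clock: 3.85
position: [0.3632, -0.283, 0.1299]
ee_rot: [0.699, 0.715, -0.002, -0.0]
ft_force: [0.6, 0.4, 0.4]
grip_width: 1.003
grasp_force: 0.0
```

```bash
python3 go.py 1 360.2,-282.5,80 360.2,-282.5,30; python3 - <<'E'
from workcell import optics
import cv2
im=optics.camera("scene")[:,:,::-1]
cv2.imwrite("pics/s1.png",cv2.resize(im[50:200,120:320],(800,600),interpolation=cv2.INTER_CUBIC))
E
```

```text
t 3.85 pos [ 363.2 -283.   129.9] yaw 1.2 tilt 0.18 F [0.6 0.4 0.4] w 1.003 g 0.0 q [-0.5   0.11  1.13  2.06 -0.11  1.04  0.71]
turn z units 0.0029 (0.2 deg)
360.2,-282.5,80 dx 0.0027 dy -0.0150 dz 0.2494 dist mm 50
360.2,-282.5,30 dx 0.0000 dy 0.0000 dz 0.2500 dist mm 50
```

View pics/s1.png

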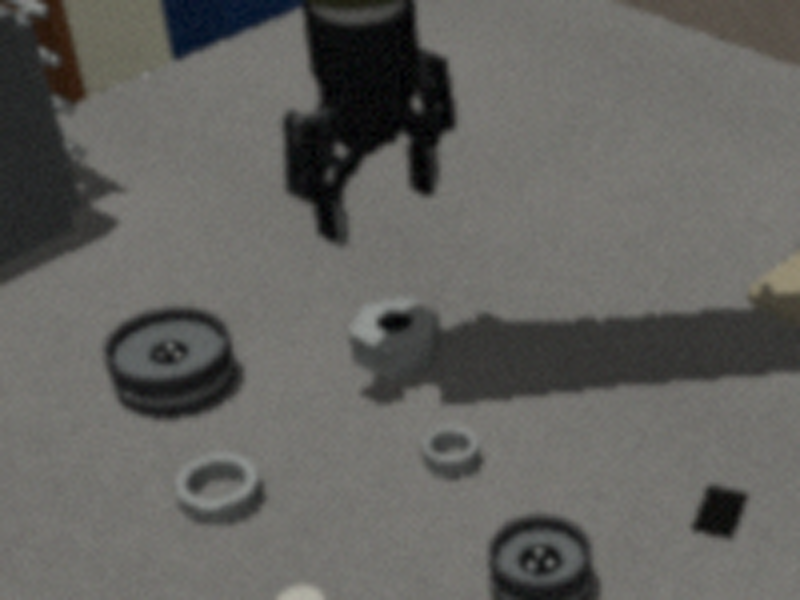

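Gripper above the XL nut. The fingertips are at crop (335,240) and (425,190), which is scene (203.8,110) and (226.3,97.5). I will work out their height.

```bash
python3 - <<'E'
from vis import *
for uv in[(203.8,110),(226.3,97.5)]:
    o,d=ray("scene",uv);d=d[0];print((o+d*((-.283-o[1])/d[1])).round(4))
E
```

```text
[ 0.409 -0.283  0.124]
[ 0.3161 -0.283   0.1246]
```

>>> send_rows(
  plan=[
    [[0,0,0,0.0027,-0.015,0.06,1],[0,0,0,0,0,0.06,1],[0,0,0,0,0,0.06,1],[0,0,0,0,0,0.06,1],[0,0,0,0,0,0.06,1],[0,0,0,0,0,0.06,1],[0,0,0,0,0,0.06,1],[0,0,0,0,0,0.06,1],[0,0,0,0,0,0.025,1],[0,0,0,0,0,0.025,1],[0,0,0,0,0,0,1]],
  ],
)

```text
clock: 4.82
position: [0.3614, -0.2804, 0.0241]
ee_rot: [0.698, 0.716, 0.0, -0.0]
ft_force: [-0.4, 0.0, 0.3]
grip_width: 0.999
grasp_force: 0.0
```

```bash
python3 go.py 1 360.2,-282.5,24
```

```text
t 4.82 pos [ 361.4 -280.4   24.1] yaw 1.5 tilt 0.06 F [-0.4  0.   0.3] w 0.999 g 0.0 q [-0.29  0.37  0.96  2.15 -0.41  0.82  0.96]
turn z units 0.0056 (0.5 deg)
360.2,-282.5,24 dx -0.0106 dy -0.0064 dz 0.0004 dist mm 2
```

>>> send_rows(
  plan=[
    [[0,0,0,-0.01,-0.006,0,1],[0,0,0,0,0,0,0.5],[0,0,0,0,0,0,0.5],[0,0,0,0,0,0,0.5],[0,0,0,0,0,0,0.5],[0,0,0,0,0,0,0.5],[0,0,0,0,0,0,0.5],[0,0,0,0,0,0,0.5],[0,0,0,0,0,0,0.5]],
  ],
  squeeze=60,
)

```text
clock: 5.57
position: [0.3606, -0.2835, 0.0252]
ee_rot: [0.698, 0.716, 0.0, 0.0]
ft_force: [-2.9, 1.3, 10.9]
grip_width: 0.735
grasp_force: 63.8
```

```bash
python3 go.py =
```

```text
t 5.57 pos [ 360.6 -283.5   25.2] yaw 1.4 tilt 0.06 F [-2.9  1.3 10.9] w 0.735 g 63.8 q [-0.28  0.37  0.96  2.14 -0.41  0.82  0.96]
turn z units 0.0000 (0.0 deg)
```

>>> send_rows(
  plan=[
    [[0,0,0,0,0,-0.04,0.5],[0,0,0,0,0,-0.08,0.5],[0,0,0,0,0,-0.08,0.5],[0,0,0,0,0,-0.08,0.5],[0,0,0,0,0,-0.05,0.5],[0,0,0,0,0,0,0.5]],
  ],
)

```text
clock: 6.07
position: [0.3609, -0.2837, 0.0921]
ee_rot: [0.698, 0.716, 0.001, 0.001]
ft_force: [1.6, -1.3, -4.1]
grip_width: 0.732
grasp_force: 69.3
```

```bash
python3 go.py = 504,-390,90
```

```text
t 6.07 pos [ 360.9 -283.7   92.1] yaw 1.4 tilt 0.16 F [ 1.6 -1.3 -4.1] w 0.732 g 69.3 q [-0.44  0.21  1.1   2.1  -0.23  0.95  0.82]
turn z units 0.0000 (0.0 deg)
504,-390,90 dx -0.5492 dy 0.7022 dz 0.0105 dist mm 178
```

>>> send_rows(
  plan=[
    [[0,0,0,-0.0686,0.0878,0,0.5],[0,0,0,-0.0686,0.0878,0,0.5],[0,0,0,-0.0686,0.0878,0,0.5],[0,0,0,-0.0686,0.0878,0,0.5],[0,0,0,-0.0686,0.0878,0,0.5],[0,0,0,-0.0686,0.0878,0,0.5],[0,0,0,-0.0686,0.0878,0,0.5],[0,0,0,-0.0686,0.0878,0,0.5],[0,0,0,0,0,0,0.5],[0,0,0,0,0,0,0.5],[0,0,0,0,0,0,0.5]],
  ],
)

```text
clock: 6.98
position: [0.5024, -0.3891, 0.0893]
ee_rot: [0.698, 0.716, -0.0, -0.001]
ft_force: [-0.1, -0.7, -4.0]
grip_width: 0.73
grasp_force: 69.2
```

```bash
python3 go.py = 504,-390,60; python3 - <<'E'
from workcell import optics
import cv2
im=optics.camera("scene")[:,:,::-1]
cv2.imwrite("pics/s2.png",cv2.resize(im[60:180,90:250],(800,600),interpolation=cv2.INTER_CUBIC))
E
```

```text
t 6.98 pos [ 502.4 -389.1   89.3] yaw 1.4 tilt 0.12 F [-0.1 -0.7 -4. ] w 0.730 g 69.2 q [-0.05  0.64  0.88  1.64 -0.54  1.12  1.  ]
turn z units 0.0000 (0.0 deg)
504,-390,60 dx -0.0045 dy 0.0078 dz 0.1465 dist mm 29
```

View pics/s2.png

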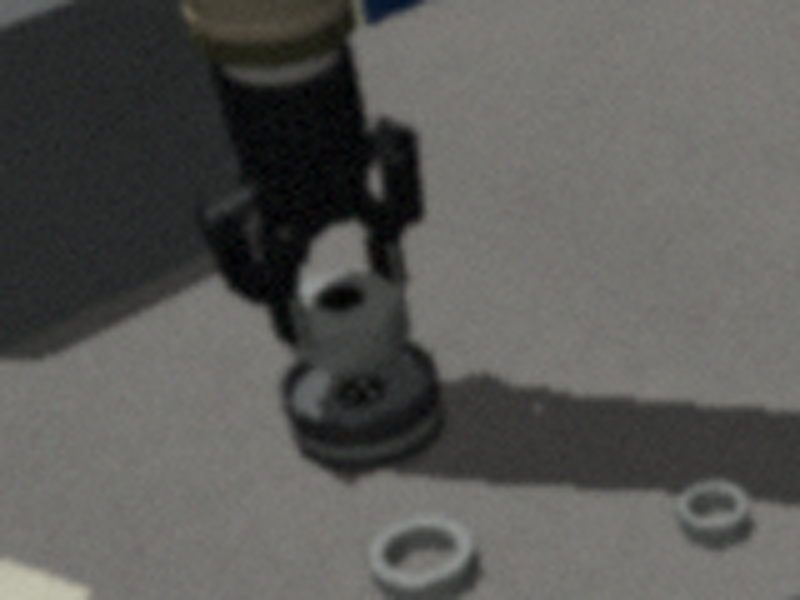

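Scene: the XL nut is held over the pot, with its bore at crop (338,296). The nut looks tilted toward the camera. I will check with the top view and a bore ellipse.

```bash
python3 - <<'E'
from vis import *
from workcell import get_obs
print(get_obs()["torque"].round(3))
a=optics.camera("top");b=optics.camera("scene")
def bore(im,uv):
    g,off=patch(im,uv)
    for t in range(40,110,10):
        cs,_=cv2.findContours((g<t).astype(np.uint8),cv2.RETR_LIST,cv2.CHAIN_APPROX_NONE)
        for c in cs:
            A=cv2.contourArea(c)/16
            if 15<A<130 and len(c)>5 and abs(cv2.minEnclosingCircle(c)[0][0]-104)<24:
                e=cv2.fitEllipse(c);print(t,round(A,1),back(np.array(e[0]),off)[0].round(1),np.round(np.array(e[1])/4,1),round(e[2]))
bore(b,(157,119));
i0=cv2.imread("pics/scene0.png")[:,:,::-1].copy();print("ref");bore(i0,(219,131))
cv2.imwrite("pics/t2.png",cv2.resize(a[140:250,330:470,::-1],(700,550),interpolation=cv2.INTER_CUBIC))
E
```

```text
[ 0.002 -0.035  0.009]
40 52.1 [161.7 137.8] [ 6.5 10.4] 81
40 31.5 [157.9 119.1] [4.6 8.8] 79
50 38.2 [158.  119.1] [5.3 9.4] 78
60 47.3 [158.1 119.1] [ 5.9 10.3] 75
70 56.8 [152.2 137.8] [ 6.7 12.1] 26
80 43.5 [152. 138.] [ 6.  10.2] 23
90 31.1 [151.9 138. ] [5.  8.8] 26
100 122.4 [156.1 111.7] [ 9.6 18. ] 40
ref
40 15.6 [218.1 130. ] [3.3 6.1] 85
50 19.0 [218.1 130. ] [3.7 6.6] 85
60 22.3 [218.1 130. ] [4.  7.1] 86
70 107.9 [219.9 137.3] [11.9 20.7] 89
70 25.8 [218.1 130. ] [4.3 7.6] 86
80 29.6 [218.1 129.9] [4.8 7.9] 87
90 33.0 [218.1 129.9] [5.1 8.2] 86
100 38.0 [218.1 129.9] [5.6 8.7] 86
```

View pics/t2.png

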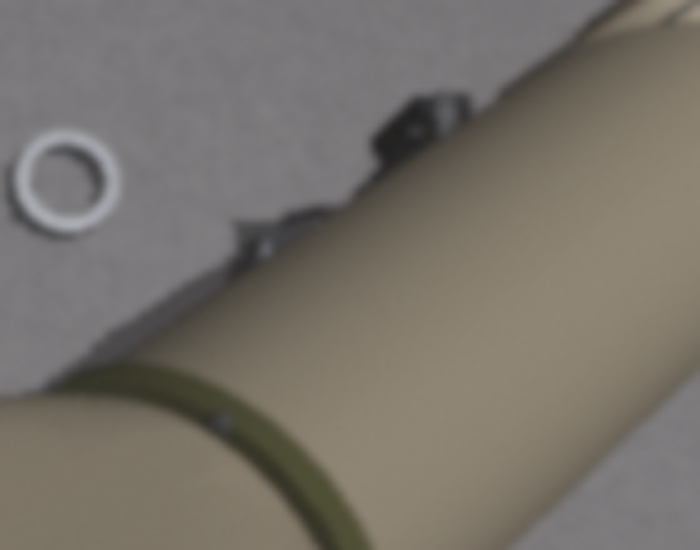

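```bash
python3 - <<'E'
from vis import *
from scipy.spatial.transform import Rotation as R
c=optics.get_calibration("scene");T=np.array(c["world_from_camera"]);K=np.array(c["intrinsics"])
def proj(P):
    p=(P-T[:3,3])@T[:3,:3];return np.c_[K[0,2]+K[0,0]*p[:,0]/-p[:,2],K[1,2]+K[1,1]*p[:,1]/p[:,2]]
th=np.linspace(0,2*np.pi,60);circ=np.c_[np.cos(th),np.sin(th),0*th]*.011
for nm,o in(("ref",[.36,-.282,.03]),("now",[.5024,-.389,.094])):
  for ax,an in(("x",0),("x",-20),("x",-10),("x",10),("y",-10),("y",10)):
    e=cv2.fitEllipse(proj(R.from_euler(ax,an,degrees=True).apply(circ)+o).astype(np.float32))
    print(nm,ax,an,np.round(e[0],1),np.round(e[1],1),"asp %.2f"%(e[1][0]/e[1][1]),round(e[2]))
print(plane("scene",(158.,119.1),.094))
E
```

```text
ref x 0 [218.8 129.5] [4.  6.9] asp 0.58 86
ref x -20 [218.8 129.5] [5.2 6.9] asp 0.75 107
ref x -10 [218.8 129.5] [4.7 6.9] asp 0.67 95
ref x 10 [218.8 129.5] [3.2 6.9] asp 0.46 78
ref y -10 [218.8 129.5] [3.3 6.9] asp 0.47 94
ref y 10 [218.8 129.5] [4.6 6.9] asp 0.67 76
now x 0 [158.1 118.8] [4.  7.5] asp 0.53 81
now x -20 [158.1 118.8] [5.6 7.6] asp 0.73 98
now x -10 [158.1 118.8] [4.9 7.6] asp 0.64 89
now x 10 [158.1 118.8] [3.  7.5] asp 0.40 75
now y -10 [158.1 118.8] [3.3 7.6] asp 0.44 90
now y 10 [158.1 118.8] [4.5 7.4] asp 0.61 70
[[ 0.50362555 -0.38757637  0.094     ]]
```

The bore ellipse matches a level nut at the expected height, so I will lower it.

>>> send_rows(
  plan=[
    [[0,0,0,-0.0045,0.0078,0.03,0.5],[0,0,0,0,0,0.03,0.5],[0,0,0,0,0,0.03,0.5],[0,0,0,0,0,0.03,0.5],[0,0,0,0,0,0.03,0.5],[0,0,0,0,0,0.02,0.5],[0,0,0,0,0,0.005,0.5],[0,0,0,0,0,0,0.5]],
  ],
)

```text
clock: 7.8
position: [0.5047, -0.3903, 0.0549]
ee_rot: [0.698, 0.716, -0.0, -0.0]
ft_force: [0.0, -0.0, -4.5]
grip_width: 0.734
grasp_force: 69.2
```

```bash
python3 go.py = 504,-390,51
```

```text
t 7.80 pos [ 504.7 -390.3   54.9] yaw 1.4 tilt 0.04 F [ 0.  -0.  -4.5] w 0.734 g 69.2 q [-0.03  0.68  0.85  1.65 -0.57  1.07  1.02]
turn z units 0.0000 (0.0 deg)
504,-390,51 dx 0.0014 dy -0.0036 dz 0.0197 dist mm 4
```

>>> send_rows(
  plan=[
    [[0,0,0,0,0,0.005,0.5],[0,0,0,0,0,0.005,0.5],[0,0,0,0,0,0.005,0.5],[0,0,0,0,0,0.003,0.5],[0,0,0,0,0,0,0.5]],
  ],
)

```text
clock: 8.22
position: [0.5049, -0.3903, 0.0517]
ee_rot: [0.698, 0.716, 0.0, -0.0]
ft_force: [-0.6, 0.9, -4.7]
grip_width: 0.733
grasp_force: 69.2
```

>>> send_rows(
  plan=[
    [[0,0,0,0,0,0.004,0.5],[0,0,0,0,0,0,0.5],[0,0,0,0,0,0.003,0.5],[0,0,0,0,0,0,0.5]],
  ],
)

```text
clock: 8.55
position: [0.505, -0.3904, 0.0514]
ee_rot: [0.698, 0.716, 0.0, 0.0]
ft_force: [-3.8, 4.4, 9.4]
grip_width: 0.73
grasp_force: 70.6
```

>>> send_rows(
  plan=[
    [[0,0,0,0,0,-0.002,0.8],[0,0,0,0,0,0,0.85],[0,0,0,0,0,0,0.95],[0,0,0,0,0,0,1],[0,0,0,0,0,0,1],[0,0,0,0,0,-0.03,1],[0,0,0,0,0,-0.05,1],[0,0,0,0,0,-0.1,1],[0,0,0,0,0,-0.15,1],[0,0,0,0,0,-0.15,1],[0,0,0,0,0,0,1]],
  ],
)

```text
clock: 9.47
position: [0.5065, -0.3928, 0.1536]
ee_rot: [0.698, 0.716, 0.001, 0.004]
ft_force: [0.7, 0.7, 1.0]
grip_width: 0.999
grasp_force: 0.0
```

```bash
python3 go.py 39 447.9,147.5,140;python3 go.py -21 470,-100,150 447.9,147.5,120; python3 - <<'E'
from workcell import optics
import cv2
im=optics.camera("scene")[:,:,::-1]
cv2.imwrite("pics/s3.png",cv2.resize(im[60:180,90:250],(640,480),interpolation=cv2.INTER_CUBIC))
E
```

```text
t 9.47 pos [ 506.5 -392.8  153.6] yaw 1.4 tilt 0.48 F [0.7 0.7 1. ] w 0.999 g 0.0 q [-0.08  0.58  0.93  1.58 -0.49  1.22  0.96]
turn z units -0.4376 (-37.6 deg)
447.9,147.5,140 dx 2.2838 dy 1.4724 dz 0.0681 dist mm 544
t 9.47 pos [ 506.5 -392.8  153.6] yaw 1.4 tilt 0.48 F [0.7 0.7 1. ] w 0.999 g 0.0 q [-0.08  0.58  0.93  1.58 -0.49  1.22  0.96]
turn z units 0.2605 (22.4 deg)
470,-100,150 dx 1.3013 dy -0.6950 dz 0.0181 dist mm 295
447.9,147.5,120 dx 1.1157 dy -0.5466 dz 0.1500 dist mm 250
```

View pics/s3.png

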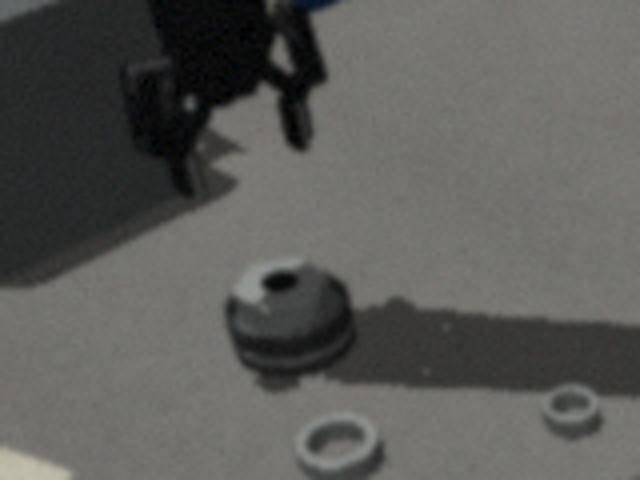

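XL nut is in its pot, level, with its bore at crop (280,280). Next is nut L.

>>> send_rows(
  plan=[
    [[0,0,-0.073,0,0,0,1],[0,0,-0.073,0,0,0,1],[0,0,-0.073,0,0,0,1],[0,0,-0.073,0,0,0,1],[0,0,-0.073,0,0,0,1],[0,0,-0.073,0,0,0,1],[0,0,0,0.1427,0.092,0,1],[0,0,0,0.1427,0.092,0,1],[0,0,0,0.1427,0.092,0,1],[0,0,0,0.1427,0.092,0,1],[0,0,0,0.1427,0.092,0,1],[0,0,0,0.1427,0.092,0,1],[0,0,0,0.1427,0.092,0,1],[0,0,0,0.1427,0.092,0,1],[0,0,0,0.1427,0.092,0,1],[0,0,0,0.1427,0.092,0,1],[0,0,0,0.1427,0.092,0,1],[0,0,0,0.1427,0.092,0,1],[0,0,0,0.1427,0.092,0,1],[0,0,0,0.1427,0.092,0,1]],
  ],
)

```text
clock: 11.18
position: [0.4523, 0.0837, 0.1469]
ee_rot: [0.43, 0.903, 0.0, -0.0]
ft_force: [1.2, 0.2, 0.5]
grip_width: 0.998
grasp_force: 0.0
```

>>> send_rows(
  plan=[
    [[0,0,0,0.1427,0.092,0,1],[0,0,0,0,0,0,1],[0,0,0,0,0,0,1]],
  ],
)

```text
clock: 11.43
position: [0.4488, 0.1175, 0.1466]
ee_rot: [0.428, 0.904, -0.0, -0.0]
ft_force: [0.5, -1.5, -0.7]
grip_width: 1.002
grasp_force: 0.0
```

```bash
python3 go.py 39 447.9,147.5,60 447.9,147.5,25
```

```text
t 11.43 pos [448.8 117.5 146.6] yaw 39.3 tilt 0.02 F [ 0.5 -1.5 -0.7] w 1.002 g 0.0 q [-0.9   0.05  0.57  2.02 -0.03  1.07  0.37]
turn z units 0.0034 (0.3 deg)
447.9,147.5,60 dx 0.1195 dy 0.0910 dz 0.4331 dist mm 92
447.9,147.5,25 dx 0.0000 dy 0.0000 dz 0.1750 dist mm 35
```

Shift across, descend to about 60 mm, then check.

>>> send_rows(
  plan=[
    [[0,0,0.0034,0.0598,0.0455,0,1],[0,0,0,0.0597,0.0455,0,1],[0,0,0,0,0,0.06,1],[0,0,0,0,0,0.1,1],[0,0,0,0,0,0.1,1],[0,0,0,0,0,0.1,1],[0,0,0,0,0,0.07,1],[0,0,0,0,0,0,1],[0,0,0,0,0,0,1]],
  ],
)

```text
clock: 12.18
position: [0.4484, 0.1445, 0.0607]
ee_rot: [0.433, 0.901, -0.001, -0.0]
ft_force: [0.6, -0.3, 0.1]
grip_width: 1.003
grasp_force: 0.0
```

```bash
python3 go.py 39 447.9,147.5,25
```

```text
t 12.18 pos [448.4 144.5  60.7] yaw 38.7 tilt 0.09 F [ 0.6 -0.3  0.1] w 1.003 g 0.0 q [-0.9   0.22  0.53  2.08 -0.14  0.88  0.39]
turn z units -0.0038 (-0.3 deg)
447.9,147.5,25 dx 0.0131 dy 0.0073 dz 0.1784 dist mm 36
```

>>> send_rows(
  plan=[
    [[0,0,0,0.013,0.0073,0.05,1],[0,0,0,0,0,0.05,1],[0,0,0,0,0,0.05,1],[0,0,0,0,0,0.028,1],[0,0,0,0,0,0,1],[0,0,0,0,0,0,0.4],[0,0,0,0,0,0,0.4],[0,0,0,0,0,0,0.4],[0,0,0,0,0,0,0.4],[0,0,0,0,0,0,0.4],[0,0,0,0,0,0,0.4],[0,0,0,0,0,0,0.4],[0,0,0,0,0,0,0.4],[0,0,0,0,0,0,0.4],[0,0,0,0,0,0,0.4]],
  ],
)

```text
clock: 13.43
position: [0.4484, 0.1491, 0.0258]
ee_rot: [0.432, 0.902, 0.0, 0.0]
ft_force: [-2.5, -0.4, 5.8]
grip_width: 0.593
grasp_force: 63.1
```

```bash
python3 go.py =
```

```text
t 13.43 pos [448.4 149.1  25.8] yaw 38.8 tilt 0.06 F [-2.5 -0.4  5.8] w 0.593 g 63.1 q [-0.88  0.29  0.51  2.1  -0.19  0.8   0.43]
turn z units 0.0000 (0.0 deg)
```

>>> send_rows(
  plan=[
    [[0,0,0,0,0,-0.04,0.4],[0,0,0,0,0,-0.08,0.4],[0,0,0,0,0,-0.08,0.4],[0,0,0,0,0,-0.08,0.4],[0,0,0,0,0,-0.05,0.4],[0,0,0,0,0,0,0.4]],
  ],
)

```text
clock: 13.93
position: [0.449, 0.1495, 0.0932]
ee_rot: [0.432, 0.902, 0.002, 0.001]
ft_force: [0.4, 0.2, -3.5]
grip_width: 0.594
grasp_force: 63.8
```

```bash
python3 go.py = 503,379,90
```

```text
t 13.93 pos [449.  149.5  93.2] yaw 38.8 tilt 0.20 F [ 0.4  0.2 -3.5] w 0.594 g 63.8 q [-0.92  0.16  0.54  2.05 -0.1   0.95  0.35]
turn z units 0.0000 (0.0 deg)
503,379,90 dx 0.7253 dy 0.9292 dz 0.0162 dist mm 236
```

>>> send_rows(
  plan=[
    [[0,0,0,0.0725,0.0929,0,0.4],[0,0,0,0.0725,0.0929,0,0.4],[0,0,0,0.0725,0.0929,0,0.4],[0,0,0,0.0725,0.0929,0,0.4],[0,0,0,0.0725,0.0929,0,0.4],[0,0,0,0.0725,0.0929,0,0.4],[0,0,0,0.0725,0.0929,0,0.4],[0,0,0,0.0725,0.0929,0,0.4],[0,0,0,0.0725,0.0929,0,0.4],[0,0,0,0.0725,0.0929,0,0.4],[0,0,0,0,0,0,0.4],[0,0,0,0,0,0,0.4],[0,0,0,0,0,0,0.4]],
  ],
)

```text
clock: 15.02
position: [0.5016, 0.3774, 0.0901]
ee_rot: [0.432, 0.902, -0.001, -0.0]
ft_force: [-0.6, -0.2, -2.7]
grip_width: 0.594
grasp_force: 63.9
```

```bash
python3 go.py = 503,379,52
```

```text
t 15.02 pos [501.6 377.4  90.1] yaw 38.8 tilt 0.11 F [-0.6 -0.2 -2.7] w 0.594 g 63.9 q [-1.05  0.49  0.43  1.64 -0.23  1.06  0.13]
turn z units 0.0000 (0.0 deg)
503,379,52 dx 0.0020 dy 0.0103 dz 0.1905 dist mm 38
```

>>> send_rows(
  plan=[
    [[0,0,0,0.002,0.0103,0.03,0.4],[0,0,0,0,0,0.03,0.4],[0,0,0,0,0,0.03,0.4],[0,0,0,0,0,0.03,0.4],[0,0,0,0,0,0.03,0.4],[0,0,0,0,0,0.02,0.4],[0,0,0,0,0,0.005,0.4],[0,0,0,0,0,0.005,0.4],[0,0,0,0,0,0,0.4],[0,0,0,0,0,0,0.4]],
  ],
)

```text
clock: 15.85
position: [0.5035, 0.3801, 0.0555]
ee_rot: [0.432, 0.902, 0.0, 0.0]
ft_force: [1.0, 0.3, -2.3]
grip_width: 0.592
grasp_force: 63.9
```

>>> send_rows(
  plan=[
    [[0,0,0,0,0,0.004,0.4],[0,0,0,0,0,0.004,0.4],[0,0,0,0,0,0,0.4]],
  ],
)

```text
clock: 16.1
position: [0.5033, 0.38, 0.0536]
ee_rot: [0.432, 0.902, 0.0, -0.0]
ft_force: [-0.7, -0.0, -2.3]
grip_width: 0.593
grasp_force: 63.9
```

>>> send_rows(
  plan=[
    [[0,0,0,0,0,0.004,0.4],[0,0,0,0,0,0.003,0.4],[0,0,0,0,0,0,0.4]],
  ],
)

```text
clock: 16.35
position: [0.5033, 0.3799, 0.0521]
ee_rot: [0.432, 0.902, -0.0, -0.0]
ft_force: [0.7, 0.4, -3.2]
grip_width: 0.595
grasp_force: 63.9
```

>>> send_rows(
  plan=[
    [[0,0,0,0,0,0.004,0.4],[0,0,0,0,0,0.003,0.4],[0,0,0,0,0,0,0.4]],
  ],
)

```text
clock: 16.6
position: [0.5034, 0.38, 0.0519]
ee_rot: [0.432, 0.902, 0.0, -0.0]
ft_force: [-4.8, -2.7, 7.7]
grip_width: 0.595
grasp_force: 65.3
```

>>> send_rows(
  plan=[
    [[0,0,0,0,0,-0.002,0.66],[0,0,0,0,0,0,0.72],[0,0,0,0,0,0,0.85],[0,0,0,0,0,0,0.85],[0,0,0,0,0,0,0.85],[0,0,0,0,0,-0.03,0.85],[0,0,0,0,0,-0.05,0.85],[0,0,0,0,0,-0.1,0.85],[0,0,0,0,0,-0.15,0.85],[0,0,0.0427,0,0,-0.1,0.85],[0,0,0.0427,0,0,0,0.85],[0,0,0.0287,0,0,0,0.85],[0,0,0,0,0,0,0.85]],
  ],
)

```text
clock: 17.68
position: [0.5037, 0.3803, 0.1387]
ee_rot: [0.509, 0.861, 0.001, 0.0]
ft_force: [0.3, -0.4, 0.7]
grip_width: 0.852
grasp_force: 0.0
```

```bash
python3 go.py = 355.6,307.3,140 355.6,307.3,60; python3 - <<'E'
from workcell import optics
import cv2
im=optics.camera("scene")[:,:,::-1]
cv2.imwrite("pics/s4.png",cv2.resize(im[220:340,320:480],(640,480),interpolation=cv2.INTER_CUBIC))
E
```

```text
t 17.68 pos [503.7 380.3 138.7] yaw 28.9 tilt 0.10 F [ 0.3 -0.4  0.7] w 0.852 g 0.0 q [-1.09  0.45  0.48  1.6  -0.22  1.14 -0.05]
turn z units 0.0000 (0.0 deg)
355.6,307.3,140 dx 0.0378 dy -0.8244 dz -0.0064 dist mm 165
355.6,307.3,60 dx 0.0000 dy 0.0000 dz 0.4000 dist mm 80
```

View pics/s4.png

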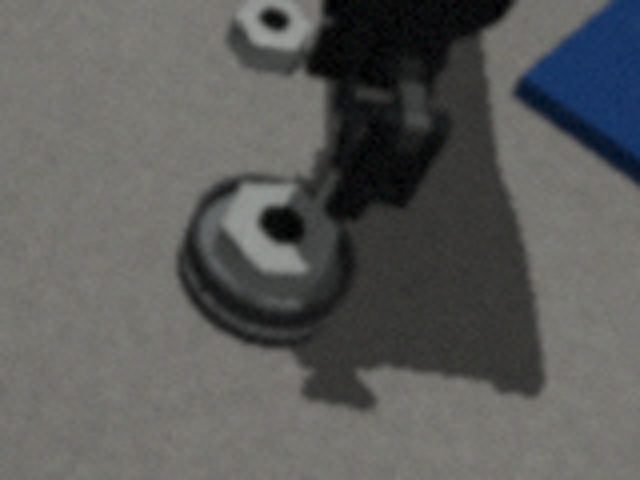

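Nut L sits flat and centred in its pot, with its bore at crop (283,223). Next is nut M, visible at crop (270,25).

>>> send_rows(
  plan=[
    [[0,0,0,0.0063,-0.1374,0,0.85],[0,0,0,0.0063,-0.1374,0,0.85],[0,0,0,0.0063,-0.1374,0,0.85],[0,0,0,0.0063,-0.1374,0,0.85],[0,0,0,0.0063,-0.1374,0,0.85],[0,0,0,0.0063,-0.1374,0,0.85],[0,0,0,0,0,0.1,0.85],[0,0,0,0,0,0.1,0.85],[0,0,0,0,0,0.1,0.85],[0,0,0,0,0,0.09,0.85],[0,0,0,0,0,0,0.85],[0,0,0,0,0,0,0.85]],
  ],
)

```text
clock: 18.73
position: [0.3553, 0.3062, 0.0592]
ee_rot: [0.507, 0.862, -0.001, 0.0]
ft_force: [0.1, 0.6, 0.1]
grip_width: 0.846
grasp_force: 0.0
```

```bash
python3 go.py 29 355.6,307.3,25
```

```text
t 18.73 pos [355.3 306.2  59.2] yaw 29.0 tilt 0.10 F [0.1 0.6 0.1] w 0.846 g 0.0 q [-1.24  0.21  0.47  2.08 -0.12  0.88 -0.19]
turn z units 0.0003 (0.0 deg)
355.6,307.3,25 dx 0.0041 dy 0.0041 dz 0.1708 dist mm 34
```

>>> send_rows(
  plan=[
    [[0,0,0,0.004,0.004,0.05,0.85],[0,0,0,0,0,0.05,0.85],[0,0,0,0,0,0.05,0.85],[0,0,0,0,0,0.017,0.85],[0,0,0,0,0,0,0.85],[0,0,0,0,0,0,0.25],[0,0,0,0,0,0,0.25],[0,0,0,0,0,0,0.25],[0,0,0,0,0,0,0.25],[0,0,0,0,0,0,0.25],[0,0,0,0,0,0,0.25],[0,0,0,0,0,0,0.25],[0,0,0,0,0,0,0.25],[0,0,0,0,0,0,0.25],[0,0,0,0,0,0,0.25]],
  ],
  squeeze=50,
)

```text
clock: 19.98
position: [0.3562, 0.3082, 0.0264]
ee_rot: [0.508, 0.862, 0.001, 0.0]
ft_force: [-0.7, -0.6, 6.6]
grip_width: 0.456
grasp_force: 51.2
```

```bash
python3 go.py =
```

```text
t 19.98 pos [356.2 308.2  26.4] yaw 29.0 tilt 0.07 F [-0.7 -0.6  6.6] w 0.456 g 51.2 q [-1.22  0.27  0.45  2.1  -0.17  0.8  -0.16]
turn z units 0.0000 (0.0 deg)
```

>>> send_rows(
  plan=[
    [[0,0,0,0,0,-0.04,0.25],[0,0,0,0,0,-0.08,0.25],[0,0,0,0,0,-0.08,0.25],[0,0,0,0,0,-0.08,0.25],[0,0,0,0,0,-0.05,0.25],[0,0,0,0,0,0,0.25]],
  ],
)

```text
clock: 20.48
position: [0.3565, 0.3086, 0.0938]
ee_rot: [0.508, 0.861, 0.002, -0.0]
ft_force: [0.3, 0.4, -1.9]
grip_width: 0.453
grasp_force: 50.9
```

```bash
python3 go.py = 481.5,-14.7,90
```

```text
t 20.48 pos [356.5 308.6  93.8] yaw 29.0 tilt 0.19 F [ 0.3  0.4 -1.9] w 0.453 g 50.9 q [-1.25  0.15  0.48  2.05 -0.09  0.95 -0.23]
turn z units 0.0000 (0.0 deg)
481.5,-14.7,90 dx -1.7169 dy -0.2361 dz 0.0191 dist mm 347
```

>>> send_rows(
  plan=[
    [[0,0,0,-0.1431,-0.0197,0,0.25],[0,0,0,-0.1431,-0.0197,0,0.25],[0,0,0,-0.1431,-0.0197,0,0.25],[0,0,0,-0.1431,-0.0197,0,0.25],[0,0,0,-0.1431,-0.0197,0,0.25],[0,0,0,-0.1431,-0.0197,0,0.25],[0,0,0,-0.1431,-0.0197,0,0.25],[0,0,0,-0.1431,-0.0197,0,0.25],[0,0,0,-0.1431,-0.0197,0,0.25],[0,0,0,-0.1431,-0.0197,0,0.25],[0,0,0,-0.1431,-0.0197,0,0.25],[0,0,0,-0.1431,-0.0197,0,0.25],[0,0,0,0,0,0,0.25],[0,0,0,0,0,0,0.25],[0,0,0,0,0,0,0.25]],
  ],
)

```text
clock: 21.73
position: [0.4802, -0.0153, 0.0911]
ee_rot: [0.508, 0.861, -0.0, -0.001]
ft_force: [-0.5, -0.4, -2.1]
grip_width: 0.451
grasp_force: 50.8
```

```bash
python3 go.py = 481.5,-14.7,52
```

```text
t 21.73 pos [480.2 -15.3  91.1] yaw 29.0 tilt 0.07 F [-0.5 -0.4 -2.1] w 0.451 g 50.8 q [-0.76  0.21  0.77  2.04 -0.18  0.96  0.61]
turn z units 0.0000 (0.0 deg)
481.5,-14.7,52 dx -0.0005 dy 0.0072 dz 0.1955 dist mm 39
```

>>> send_rows(
  plan=[
    [[0,0,0,0,0.0072,0.03,0.25],[0,0,0,0,0,0.03,0.25],[0,0,0,0,0,0.03,0.25],[0,0,0,0,0,0.03,0.25],[0,0,0,0,0,0.03,0.25],[0,0,0,0,0,0.02,0.25],[0,0,0,0,0,0.005,0.25],[0,0,0,0,0,0.005,0.25],[0,0,0,0,0,0.005,0.25],[0,0,0,0,0,0,0.25],[0,0,0,0,0,0,0.25]],
  ],
)

```text
clock: 22.65
position: [0.4822, -0.0149, 0.055]
ee_rot: [0.508, 0.862, 0.0, 0.0]
ft_force: [-0.1, 0.0, -1.9]
grip_width: 0.456
grasp_force: 50.8
```

>>> send_rows(
  plan=[
    [[0,0,0,0,0,0.004,0.25],[0,0,0,0,0,0.003,0.25],[0,0,0,0,0,0,0.25]],
  ],
)

```text
clock: 22.9
position: [0.482, -0.0148, 0.0533]
ee_rot: [0.508, 0.862, 0.0, -0.0]
ft_force: [0.2, 0.5, -2.6]
grip_width: 0.45
grasp_force: 50.8
```

>>> send_rows(
  plan=[
    [[0,0,0,0,0,0.004,0.25],[0,0,0,0,0,0.003,0.25],[0,0,0,0,0,0,0.25]],
  ],
)

```text
clock: 23.15
position: [0.4821, -0.0148, 0.0524]
ee_rot: [0.508, 0.862, 0.0, -0.0]
ft_force: [-5.0, 0.9, 7.6]
grip_width: 0.454
grasp_force: 51.9
```

>>> send_rows(
  plan=[
    [[0,0,0,0,0,-0.002,0.52],[0,0,0,0,0,0,0.58],[0,0,0,0,0,0,0.7],[0,0,0,0,0,0,0.7],[0,0,0,0,0,0,0.7],[0,0,0,0,0,-0.03,0.7],[0,0,0,0,0,-0.05,0.7],[0,0,0,0,0,-0.1,0.7],[0,0,0,0,0,-0.15,0.7],[0,0,-0.07,0,0,-0.1,0.7],[0,0,-0.07,0,0,0,0.7],[0,0,0,0,0,0,0.7]],
  ],
)

```text
clock: 24.15
position: [0.483, -0.0148, 0.1404]
ee_rot: [0.412, 0.911, 0.001, 0.001]
ft_force: [-0.1, -1.0, -0.4]
grip_width: 0.705
grasp_force: 0.0
```

```bash
python3 go.py = 599.6,231.8,140; python3 - <<'E'
from vis import *
im=optics.camera("scene")
cv2.imwrite("pics/s5.png",cv2.resize(im[130:310,210:370,::-1],(533,600),interpolation=cv2.INTER_CUBIC))
# nut_s yaw in top view, again, averaged over frames
g=np.mean([optics.camera("top") for _ in range(6)],axis=0).astype(np.uint8);p,off=patch(g,(173,162),14)
bg=np.median(p)
for f in(8,12,20,30):
    cs,_=cv2.findContours((p>bg+f).astype(np.uint8),cv2.RETR_EXTERNAL,cv2.CHAIN_APPROX_NONE);h=cv2.convexHull(max(cs,key=cv2.contourArea))
    xy=plane("top",back(h,off),.0235)[:,:2];q=np.vstack([np.linspace(xy[j],xy[(j+1)%len(xy)],20,False) for j in range(len(xy))])
    print(f,"yaw %.1f amp %.2f dia %.1f"%yaw6(q))
E
```

```text
t 24.15 pos [483.  -14.8 140.4] yaw 41.3 tilt 0.21 F [-0.1 -1.  -0.4] w 0.705 g 0.0 q [-0.78  0.12  0.77  1.99 -0.1   1.06  0.75]
turn z units 0.0000 (0.0 deg)
599.6,231.8,140 dx 0.5416 dy 1.2515 dz 0.0020 dist mm 273
8 yaw 43.1 amp 0.15 dia 28.0
12 yaw 41.4 amp 0.12 dia 26.3
20 yaw 1.7 amp 0.15 dia 17.6
30 yaw 16.7 amp 0.09 dia 8.4
```

View pics/s5.png

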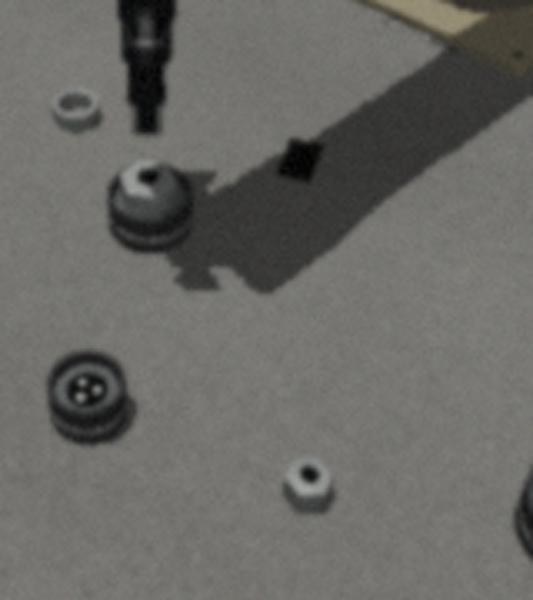

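Nut M is in its pot with its bore at crop (148,178). Nut S is at crop (308,480) with a flat facing roughly toward the camera, which agrees with a yaw of about 41°.

>>> send_rows(
  plan=[
    [[0,0,0,0.0602,0.1391,0,0.7],[0,0,0,0.0602,0.1391,0,0.7],[0,0,0,0.0602,0.1391,0,0.7],[0,0,0,0.0602,0.1391,0,0.7],[0,0,0,0.0602,0.1391,0,0.7],[0,0,0,0.0602,0.1391,0,0.7],[0,0,0,0.0602,0.1391,0,0.7],[0,0,0,0.0602,0.1391,0,0.7],[0,0,0,0.0602,0.1391,0,0.7],[0,0,0,0,0,0.1,0.7],[0,0,0,0,0,0.1,0.7],[0,0,0,0,0,0.1,0.7],[0,0,0,0,0,0.1,0.7],[0,0,0,0,0,0,0.7],[0,0,0,0,0,0,0.7]],
  ],
)

```text
clock: 25.75
position: [0.5992, 0.2308, 0.0574]
ee_rot: [0.415, 0.91, -0.001, -0.001]
ft_force: [0.0, -0.6, 0.2]
grip_width: 0.701
grasp_force: 0.0
```

```bash
python3 go.py 41 599.6,231.8,27
```

```text
t 25.75 pos [599.2 230.8  57.4] yaw 41.0 tilt 0.16 F [ 0.  -0.6  0.2] w 0.701 g 0.0 q [-0.87  0.59  0.57  1.63 -0.36  1.03  0.53]
turn z units -0.0004 (-0.0 deg)
599.6,231.8,27 dx 0.0026 dy 0.0050 dz 0.1522 dist mm 30
```

>>> send_rows(
  plan=[
    [[0,0,0,0.0026,0.005,0.05,0.7],[0,0,0,0,0,0.05,0.7],[0,0,0,0,0,0.04,0.7],[0,0,0,0,0,0.01,0.7],[0,0,0,0,0,0,0.7],[0,0,0,0,0,0,0.15],[0,0,0,0,0,0,0.15],[0,0,0,0,0,0,0.15],[0,0,0,0,0,0,0.15],[0,0,0,0,0,0,0.15],[0,0,0,0,0,0,0.15],[0,0,0,0,0,0,0.15],[0,0,0,0,0,0,0.15],[0,0,0,0,0,0,0.15],[0,0,0,0,0,0,0.15]],
  ],
  squeeze=40,
)

```text
clock: 27.0
position: [0.6008, 0.2324, 0.0291]
ee_rot: [0.415, 0.91, 0.001, 0.0]
ft_force: [-1.1, 0.1, 6.0]
grip_width: 0.311
grasp_force: 40.2
```

```bash
python3 go.py = 648,78,95
```

```text
t 27.00 pos [600.8 232.4  29.1] yaw 41.0 tilt 0.07 F [-1.1  0.1  6. ] w 0.311 g 40.2 q [-0.85  0.63  0.56  1.64 -0.39  0.98  0.55]
turn z units 0.0000 (0.0 deg)
648,78,95 dx -0.7375 dy -0.3285 dz -0.3293 dist mm 174
```

>>> send_rows(
  plan=[
    [[0,0,0,0,0,-0.04,0.15],[0,0,0,0,0,-0.08,0.15],[0,0,0,0,0,-0.08,0.15],[0,0,0,0,0,-0.08,0.15],[0,0,0,0,0,-0.05,0.15],[0,0,0,0,0,0,0.15],[0,0,0,-0.0922,-0.0411,0,0.15],[0,0,0,-0.0922,-0.0411,0,0.15],[0,0,0,-0.0922,-0.0411,0,0.15],[0,0,0,-0.0922,-0.0411,0,0.15],[0,0,0,-0.0922,-0.0411,0,0.15],[0,0,0,-0.0922,-0.0411,0,0.15],[0,0,0,-0.0922,-0.0411,0,0.15],[0,0,0,-0.0922,-0.0411,0,0.15],[0,0,0,0,0,0,0.15],[0,0,0,0,0,0,0.15],[0,0,0,0,0,0,0.15]],
  ],
)

```text
clock: 28.42
position: [0.647, 0.0785, 0.0936]
ee_rot: [0.414, 0.91, -0.0, -0.001]
ft_force: [-0.7, 0.2, -0.7]
grip_width: 0.315
grasp_force: 39.5
```

```bash
python3 go.py = 648,78,55;python3 - <<'E'
from vis import *
im=optics.camera("scene")
cv2.imwrite("pics/s6.png",cv2.resize(im[190:280,180:300,::-1],(640,480),interpolation=cv2.INTER_CUBIC))
E
```

```text
t 28.42 pos [647.   78.5  93.6] yaw 41.0 tilt 0.07 F [-0.7  0.2 -0.7] w 0.315 g 39.5 q [-0.64  0.58  0.62  1.58 -0.36  1.1   0.78]
turn z units 0.0000 (0.0 deg)
648,78,55 dx -0.0052 dy 0.0023 dz 0.1928 dist mm 39
```

View pics/s6.png

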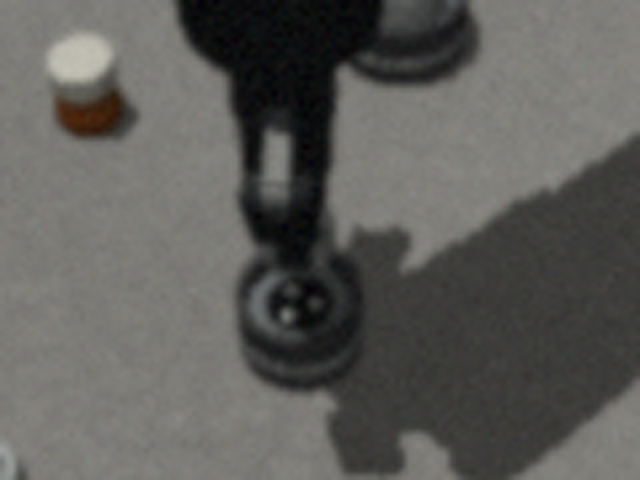

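The nut is behind the finger (crop 325,235), above the S pot mouth at (300,300). The grip is steady, so I will lower.

>>> send_rows(
  plan=[
    [[0,0,0,-0.005,0.0023,0.03,0.15],[0,0,0,0,0,0.03,0.15],[0,0,0,0,0,0.03,0.15],[0,0,0,0,0,0.03,0.15],[0,0,0,0,0,0.03,0.15],[0,0,0,0,0,0.02,0.15],[0,0,0,0,0,0.005,0.15],[0,0,0,0,0,0,0.15],[0,0,0,0,0,0,0.15]],
  ],
)

```text
clock: 29.22
position: [0.6486, 0.0772, 0.0596]
ee_rot: [0.415, 0.91, 0.0, 0.0]
ft_force: [-0.2, -0.1, 0.1]
grip_width: 0.312
grasp_force: 39.5
```

>>> send_rows(
  plan=[
    [[0,0,0,0,0,0.004,0.15],[0,0,0,0,0,0.003,0.15],[0,0,0,0,0,0,0.15]],
  ],
)

```text
clock: 29.47
position: [0.6485, 0.0774, 0.0581]
ee_rot: [0.415, 0.91, 0.0, 0.0]
ft_force: [0.3, -0.4, -0.1]
grip_width: 0.311
grasp_force: 39.5
```

>>> send_rows(
  plan=[
    [[0,0,0,0,0,0.005,0.15],[0,0,0,0,0,0.005,0.15],[0,0,0,0,0,0,0.15]],
  ],
)

```text
clock: 29.72
position: [0.6484, 0.0773, 0.0558]
ee_rot: [0.415, 0.91, -0.0, -0.0]
ft_force: [0.1, -1.3, -0.2]
grip_width: 0.312
grasp_force: 39.5
```

>>> send_rows(
  plan=[
    [[0,0,0,0,0,0.004,0.15],[0,0,0,0,0,0,0.15]],
  ],
)

```text
clock: 29.88
position: [0.6485, 0.0773, 0.0552]
ee_rot: [0.415, 0.91, 0.0, 0.0]
ft_force: [0.5, -0.2, -0.9]
grip_width: 0.313
grasp_force: 39.5
```

>>> send_rows(
  plan=[
    [[0,0,0,0,0,0.004,0.15],[0,0,0,0,0,0.003,0.15],[0,0,0,0,0,0,0.15]],
  ],
)

```text
clock: 30.13
position: [0.6486, 0.0773, 0.0551]
ee_rot: [0.415, 0.91, 0.0, -0.0]
ft_force: [-6.3, 0.0, 12.6]
grip_width: 0.316
grasp_force: 40.9
```

>>> send_rows(
  plan=[
    [[0,0,0,0,0,-0.003,0.38],[0,0,0,0,0,0,0.45],[0,0,0,0,0,0,0.6],[0,0,0,0,0,0,0.7],[0,0,0,0,0,0,0.7],[0,0,0,0,0,-0.03,0.7],[0,0,0,0,0,-0.05,0.7],[0,0,0,0,0,-0.1,0.7],[0,0,0,0,0,-0.15,0.7],[0,0,0,0,0,-0.15,0.7],[0,0,0,0,0,-0.15,0.7],[0,0,0,0,0,-0.15,0.7],[0,0,0,0,0,0,0.7]],
  ],
)

```text
clock: 31.22
position: [0.6511, 0.0769, 0.2181]
ee_rot: [0.415, 0.91, 0.003, 0.004]
ft_force: [-0.1, -0.8, -0.4]
grip_width: 0.696
grasp_force: 0.0
```

```bash
python3 go.py = 260,560,230
```

```text
t 31.22 pos [651.1  76.9 218.1] yaw 41.0 tilt 0.56 F [-0.1 -0.8 -0.4] w 0.696 g 0.0 q [-0.67  0.47  0.67  1.45 -0.3   1.31  0.74]
turn z units 0.0000 (0.0 deg)
260,560,230 dx 3.1060 dy 0.1078 dz -0.0593 dist mm 622
```

>>> send_rows(
  plan=[
    [[0,0,0,0.1635,0.0057,-0.003,0.7],[0,0,0,0.1635,0.0057,-0.003,0.7],[0,0,0,0.1635,0.0057,-0.003,0.7],[0,0,0,0.1635,0.0057,-0.003,0.7],[0,0,0,0.1635,0.0057,-0.003,0.7],[0,0,0,0.1635,0.0057,-0.003,0.7],[0,0,0,0.1635,0.0057,-0.003,0.7],[0,0,0,0.1635,0.0057,-0.003,0.7],[0,0,0,0.1635,0.0057,-0.003,0.7],[0,0,0,0.1635,0.0057,-0.003,0.7],[0,0,0,0.1635,0.0057,-0.003,0.7],[0,0,0,0.1635,0.0057,-0.003,0.7],[0,0,0,0.1635,0.0057,-0.003,0.7],[0,0,0,0.1635,0.0057,-0.003,0.7],[0,0,0,0.1635,0.0057,-0.003,0.7],[0,0,0,0.1635,0.0057,-0.003,0.7],[0,0,0,0.1635,0.0057,-0.003,0.7],[0,0,0,0,0,0,0.7],[0,0,0,0,0,0,0.7]],
  ],
)

```text
clock: 32.8
position: [0.2967, 0.5109, 0.221]
ee_rot: [0.413, 0.911, 0.0, -0.0]
ft_force: [0.3, -1.8, 0.1]
grip_width: 0.699
grasp_force: 0.0
```

```bash
python3 - <<'E'
from vis import *
t=optics.camera("top")[:,:,::-1];s=optics.camera("scene")[:,:,::-1]
P={"t":[(395,198),(118,194),(259,204),(227,146)],"s":[(163,136),(386,280),(255,188),(236,245)]}
f=lambda im,u,v:cv2.resize(im[v-24:v+24,u-24:u+24],(200,200),interpolation=cv2.INTER_CUBIC)
cv2.imwrite("pics/end.png",np.vstack([np.hstack([f(t,*p) for p in P["t"]]),np.hstack([f(s,*p) for p in P["s"]])]))
cv2.imwrite("pics/endtop.png",t)
E
```

```text
(no output)
```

View pics/end.png

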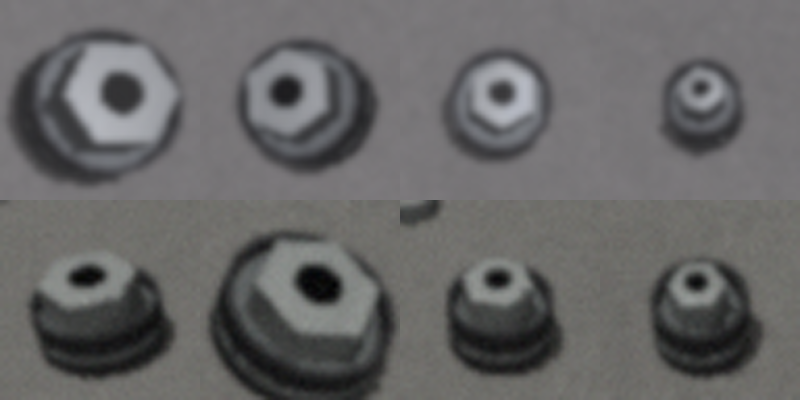

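View pics/endtop.png

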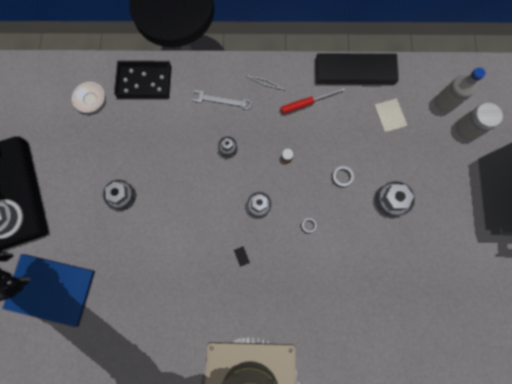

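All four nuts are in the pots and the collars are still at (343,176) and (309,226). A last check of bore heights before handing in.

```bash
python3 - <<'E'
from vis import *
# bore centres read from the crops (200 px = 48 px)
T=[(395,198),(118,194),(259,204),(227,146)];S_=[(163,136),(386,280),(255,188),(236,245)]
ct=[(122,93),(86,92),(102,92),(101,88)];cs=[(88,76),(120,84),(98,79),(97,83)]
for i in range(4):
    a=np.array(T[i])-24+np.array(ct[i])*.24-.4;b=np.array(S_[i])-24+np.array(cs[i])*.24-.4
    p,e=tri(a,b);print(np.round(p*1e3,1),"gap %.1f"%(e*1e3))
E
```

```text
[ 504.4 -389.6   54.3] gap 2.1
[503.7 379.6  51.7] gap 2.3
[483.1 -15.5  50.9] gap 2.5
[649.6  76.9  47.7] gap 2.7
```

Bore heights come out at 54/52/51/48 mm against the expected 56/54/52/50. That is the same −2 mm bias seen at the start. The centres are within 2 mm of the pots.

```bash
python3 -c "
from workcell import job;print(job.hand_in())"
```

```text
the job is handed in; nothing more can be done
None
```

All four nuts were set flat in the pots of their own size, largest to smallest, with the collars left where they were, and the job was handed in at about 33 s on the robot's clock.

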